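# Point out the soup ingredients in cooking order

## Robot

A 6-joint arm with a two-finger parallel gripper is mounted at the origin on a cart in front of the work surface, level with it; the furniture and walls round the work are solid. World frame = base frame: x ahead of the robot, y to its left, z up, the work surface at z = 0. Lengths are in m, angles in degrees, forces in N, time in s.
With the tool pointing down it reaches from about 0.375 to 0.9 m from the base axis. Payload 3.1 kg.
Tool frame: the origin (TCP) lies between the finger pads, 19 mm behind the fingertips; this is the grasp point; z points along the fingers, y is the line along which they close (so a half turn about z gives the same grasp; the last joint's range is limited). The gripper opens to 87 mm and grips with 3 to 60 N. Pads are 19 mm wide; open, the fingers measure 117 mm over their backs; the gripper's body (75 mm by 190 mm) begins 51 mm behind the grasp point.
Start: joints at [64.773, 30.224, 82.088, -0, 67.689, -10.227], TCP at [0.162, 0.604, 0.241] pointing down, gripper open.
Joint ranges: [-176.69, 176.69], [-43.24, 126.21], [12.49, 139.97], [-82, 262], [0, 151.66], [-163.58, 163.58]. Speed limits (degrees/s): [159.86, 159.86, 180, 180, 180, 180].

## Interface

Orientations are given as a 3x3 rotation matrix whose columns are the frame's x, y, z axes.
In Python, from rig import bot, viewer, workorder, read_state gives the robot as it stands (bot), with the cameras (viewer), the job (workorder) and the readings as plain functions.
- The arm moves only by the tool creep_tool, called after "Call:" in YAML: its name, and indented under it one key for each argument. Schema: {"type":"object","properties":{"steps":{"type":"array","items":{"type":"object","properties":{"dx":{"type":"number"},"dy":{"type":"number"},"dz":{"type":"number"},"wx":{"type":"number"},"wy":{"type":"number"},"wz":{"type":"number"},"aperture":{"type":"number"}},"additionalProperties":false,"required":["aperture"]},"minItems":1,"maxItems":20},"only":{"type":"string"},"quiet":{"type":"boolean"},"lines":{"type":"string"}},"required":["steps"],"additionalProperties":false}. steps is a list of rows, 1 to 20 of them, each an object with the fields dx, dy, dz (the shift in fractions of the full range, 1 being 0.5 m), wx, wy, wz (a rotation vector in parts of the range, where 1.0 means 45 degrees), aperture (the opening from 0.0 (shut) to 1.0 (fully open)); a field left out counts as zero (the opening has to be given); each row is the pose to reach, as a shift and turn from the pose commanded when the call began, along the tool's axes at that moment; what a row does not reach only later rows make up. A row lasts 1/10 s, in which the tool goes at most 0.05 m and 8.59 degrees, less where a joint would pass 70% of its speed; a pose out of reach is approached as far as the arm can. The fingers move at their own pace and stop on an object; the grip force is fixed at half the most. Time passes only in rows, so rows that do not move let the fingers close. The tool returns the time, the measured TCP pose, the force, the opening and the grip force at its end. only (a regular expression) keeps the lines of the reply that match it, lines (a string "A,B") keeps lines A to B, and quiet returns only ok. Shift and turn numbers lie between -1 and 1, and a call with a number outside is refused. Input that does not fit is refused with a message, and nothing moves.
- read_state(): the state, without advancing time (a new reading comes with each control period).
- viewer.capture(name): name is "scene" or "top"; returns a dict with "color" (420x560x3 uint8, red, green, blue), "K" (3x3 intrinsics, pixels), "view" (4x4, takes a point from world to camera coordinates). Camera axes: x right, y up, looking along -z (the intrinsics and any distortion apply to the point x, -y, -z); pixel columns grow to the right and rows downward; lengths in m; the calibration is good to about 2 mm. A picture is of the moment at which its call begins. There is no depth.
- workorder.hand_in(): hands the job in; it is judged then, once.
The state is a dict: "time_s": time; "joint_positions": joint angles; "qvel": joint speeds; "tau": joint torques, N m; "position": TCP position; "tcp_rot": TCP orientation; "force": force on the tool from outside, world axes, zero at the start; "moment": the same for the moment, N m; "opening": opening from 0.0 (shut) to 1.0 (fully open); "grasp_force": force on a finger pad.
Only numpy, scipy, OpenCV 4.12 (cv2) and the standard library are available. Lean on these libraries where they do the work, as an engineer would, in place of code of your own. Each camera call takes 0.05 s, during which the arm holds its last target. There are 200 camera calls.

## Task

Show the new cook what goes into the soup pot and in which order: point first at the brown onion, then at the blue tin, then at the spice jar with the black cap. For each one bring the fingertips, pointing straight down, to a few centimetres above the middle of its top and stay there for about two seconds, raising the hand well clear in between so that it never points at the garlic or the gold-capped jar. Touch and move nothing, and finish while still pointing at the black-capped jar.

Things in the scene. Friction and masses are not known exactly. Their poses are not given: they have to be found in the camera images.
- onion: a brown-skinned onion, round, 67 mm across, 71 mm tall to the tip of its short stalk. Loose, stands upright on the table. Origin: centre of its underside; z up.
- onion_top (a point): the centre of the onion's top, 71 mm above its underside.
- blue_tin: a food tin with a blue label; its lid and rims look gold from above; 57 mm across, 72 mm tall. Loose, stands upright on the table. Origin: centre of its underside; z up.
- blue_tin_top (a point): the centre of the blue tin's top, 72 mm above its underside.
- black_jar: a glass spice jar with a black cap (a green disc on its top) and green label, 45 mm across, 105 mm tall. Loose, stands upright on the table. Origin: centre of its underside; z up.
- black_jar_top (a point): the centre of the black jar's top, 105 mm above its underside.
- garlic: a pale pinkish-white garlic bulb, 60 mm across, 59 mm tall; one of the things NOT to point at. Loose, stands upright on the table. Origin: centre of its underside; z up.
- garlic_top (a point): the centre of the garlic's top, 59 mm above its underside.
- gold_jar: a glass spice jar with a gold-yellow cap, 42 mm across, 96 mm tall; one of the things NOT to point at. Loose, stands upright on the table. Origin: centre of its underside; z up.
- gold_jar_top (a point): the centre of the gold jar's top, 96 mm above its underside.
- wide_tin: a low wide food tin with a picture of fruit, 75 mm across, 58 mm tall, standing far along the table by the wall. Bystander. Origin: centre of its underside.
- tub_back: an open cream tub fixed in the middle of the table, 135 mm high, about 210 x 275 mm, with a small white pot in it. Origin: centre of its underside; its y axis (long side) points 30 degrees left of straight ahead, as do the table and the wall along the table's right edge. That wall is at least 120 mm from the middle of the five things.
- tub_white: a narrow open white tub fixed beyond the cream tub, 125 mm high, with tongs in it. Behind it a clear box, 168 mm high, the tallest thing on the table; to its left a lidded tub (130 mm); at the near right corner a roll of tape and a red timer; at the near left edge a green peeler. All fixed. Origin: centre of its underside.

How it is judged (in metres and radians):
On the way, in this order (a step that is already met when the one before it is completed fails the run):
1. point at the onion from above, fingertips just over its top, and stay there 1.5 s (horizontal distance between the grasp point and onion_top below 0.025 m and z of the grasp point in the frame of onion_top between 0.02 and 0.09 m and angle between the grasp point's own z axis and vertical above 2.74159 rad), for 1.5 s.
2. point at the blue tin from above, fingertips just over its top, and stay there 1.5 s (horizontal distance between the grasp point and blue_tin_top below 0.025 m and z of the grasp point in the frame of blue_tin_top between 0.02 and 0.09 m and angle between the grasp point's own z axis and vertical above 2.74159 rad), for 1.5 s.
3. point at the black-capped jar from above, fingertips just over its top, and stay there 1.5 s (horizontal distance between the grasp point and black_jar_top below 0.025 m and z of the grasp point in the frame of black_jar_top between 0.02 and 0.09 m and angle between the grasp point's own z axis and vertical above 2.74159 rad), for 1.5 s.
At the end, for the whole second after the job is handed in: The tool points down within 0.4 rad, TCP within 25 mm of the middle of the black-capped jar's top and 20 to 90 mm above it (fingertips 1 to 70 mm), touching nothing; every loose thing is within 10 mm of where it stood (all of step 3 and distance of each of onion, blue_tin, black_jar, garlic, gold_jar, wide_tin from where it was at the start of the episode below 0.01 m).
It fails at once if the robot touches anything (contact force between any of the fingers, the arm and anything else above 0.5 N).
It fails at once if a thing is lifted, carried or shoved by more than 10 mm (distance of any of onion, blue_tin, black_jar, garlic, gold_jar, wide_tin from where it was at the start of the episode above 0.01 m).
It fails at once if the hand points at the garlic or the gold-capped jar (TCP within 25 mm of the middle of its top and less than 90 mm above it) ((horizontal distance between the grasp point and garlic_top below 0.025 m and z of the grasp point in the frame of garlic_top below 0.09 m) or (horizontal distance between the grasp point and gold_jar_top below 0.025 m and z of the grasp point in the frame of gold_jar_top below 0.09 m)).
It also fails if it takes over 56 s, if anything falls off the work surface, if the arm or the gripper's body presses on something with over 40 N, if the wrist force passes 120 N, or if a joint passes its speed limit or range.

## Working session

There is one attempt and no reset: what is moved stays moved. The work goes in short steps, Python scripts to look and compute and a tool call to move; the robot and the scene stay as the last step left them, time stands still between calls to the robot, and variables do not carry over. Pictures are saved under pics/ and viewed, at most 10 in all, crops included, and the job is handed in when it is done.

```bash
mkdir -p pics; python3 - <<'E'
from rig import bot, viewer, workorder, read_state
import cv2, numpy as np
for n in("scene","top"):
    c=viewer.capture(n); cv2.imwrite(f"pics/{n}0.png",c["color"][:,:,::-1]); print(c.keys(),c["K"].tolist(),np.round(c["view"],4).tolist())
    np.savez(n+".npz",**c)
s=read_state(); print(s["time_s"],s["position"],s["tcp_rot"])
E
```

```text
dict_keys(['color', 'K', 'view']) [[392.68857336578674, 0.0, 279.7571213263148], [0.0, 392.68857336578674, 204.88302171107753], [0.0, 0.0, 1.0]] [[-0.7861, -0.6181, 0.0062, 0.4832], [0.4846, -0.61, 0.627, -0.2763], [-0.3838, 0.4958, 0.779, -0.7543], [0.0, 0.0, 0.0, 1.0]]
dict_keys(['color', 'K', 'view']) [[533.8773313306651, 0.0, 270.93274263874116], [0.0, 533.8773313306651, 206.91653381327612], [0.0, 0.0, 1.0]] [[-0.0247, -0.9994, -0.0228, 0.105], [0.9933, -0.0271, 0.1124, -0.5647], [-0.1129, -0.0199, 0.9934, -1.0777], [0.0, 0.0, 0.0, 1.0]]
0.1 [0.16148089 0.60314782 0.24037269] [[-9.65924329e-01  2.58823386e-01 -8.03179425e-04]
 [ 2.58824423e-01  9.65922844e-01 -1.72553507e-03]
 [ 3.29200526e-04 -1.87461875e-03 -9.99998189e-01]]
```

View pics/scene0.png

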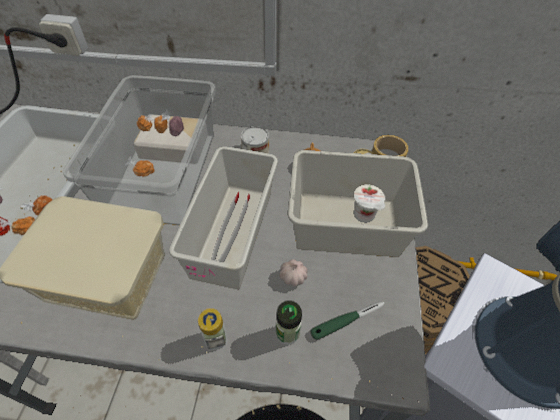

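View pics/top0.png

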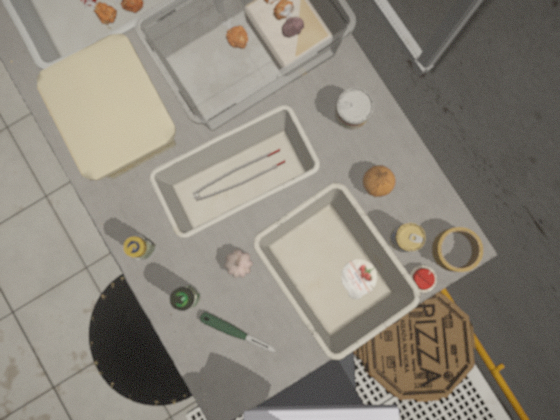

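The scene view shows the garlic (293,272), black-capped jar (288,310) and gold-capped jar (211,320). In the top view the onion is at (379,180), the blue tin's gold lid (410,238), black jar (182,299), gold jar (136,247), garlic (238,263), tape (459,249) and timer (424,278).

```bash
cat > h.py <<'E'
import numpy as np
def ray(c,u,v,z):
    K,V=c["K"],c["view"];d=np.linalg.inv(K)@[u,v,1];d=V[:3,:3].T@[d[0],-d[1],-d[2]];o=-V[:3,:3].T@V[:3,3]
    return o+d*(z-o[2])/d[2]
def proj(c,p):
    q=c["view"][:3,:3]@p+c["view"][:3,3];q=c["K"]@[q[0],-q[1],-q[2]];return q[:2]/q[2]
E
python3 - <<'E'
from h import *
import cv2
t=np.load("top.npz");s=np.load("scene.npz");im=t["color"]
hsv=cv2.cvtColor(im,cv2.COLOR_RGB2HSV).astype(int)
H,S,V=hsv[...,0],hsv[...,1],hsv[...,2]
yy,xx=np.mgrid[:420,:560]
M={"onion":(379,180,25,(S>100),.034,.071),"blue":(410,238,20,(S>60)&(V>90),.072,.072),"black":(182,299,13,(S>70)&(H>35)&(H<90),.105,.105),
"gold":(136,247,18,(S>90)&(H<35),.096,.096),"garlic":(238,263,20,(S>35)&((H<12)|(H>165)),.028,.059)}
for k,(u,v,r,m,z,zt) in M.items():
    m=(m&(np.hypot(xx-u,yy-v)<r)).astype(np.uint8)
    n,l,st,c=cv2.connectedComponentsWithStats(m);i=1+np.argmax(st[1:,4])
    cx=st[i,0]+st[i,2]/2-.5,st[i,1]+st[i,3]/2-.5
    p=ray(t,*cx,z);print(k,st[i],cx,p.round(3),"scene px",proj(s,[p[0],p[1],zt]).round(0))
for nm,u,v,z in [("edge corner",495,255,0),("edge up",330,0,0),("tubR",417,295,.135),("tubTop",338,186,.135),("tubL",256,243,.135),("tubB",332,355,.135),("box",353,20,.168),("boxnear",210,125,.168),("tub_w right",318,160,.125),("wide",354,105,.058),("lefttable",195,400,0)]:
    print(nm,ray(t,u,v,z).round(3))
cv2.imwrite("pics/crop.png",cv2.resize(im[150:320,90:500,::-1],None,fx=1.9,fy=1.9))
E
```

```text
onion [364 166  31  30 714] (np.float64(379.0), np.float64(180.5)) [ 0.616 -0.136  0.034] scene px [312. 146.]
blue [395 223  31  28 590] (np.float64(410.0), np.float64(236.5)) [ 0.496 -0.185  0.072] scene px [363. 156.]
black [175 291  14  17 116] (np.float64(181.5), np.float64(299.0)) [0.386 0.264 0.105] scene px [289. 310.]
gold [124 236  22  21 305] (np.float64(134.5), np.float64(246.0)) [0.49  0.358 0.096] scene px [210. 317.]
garlic [236 260  16  17  97] (np.float64(243.5), np.float64(268.0)) [0.442 0.15  0.028] scene px [301. 262.]
edge corner [ 0.457 -0.377  0.   ]
edge up [ 1.033 -0.053  0.   ]
tubR [ 0.385 -0.177  0.135]
tubTop [ 0.592 -0.04   0.135]
tubL [0.488 0.118 0.135]
tubB [ 0.281 -0.017  0.135]
box [ 0.904 -0.077  0.168]
boxnear [0.709 0.197 0.168]
tub_w right [ 0.645 -0.004  0.125]
wide [ 0.772 -0.087  0.058]
lefttable [0.174 0.258 0.   ]
```

View pics/crop.png

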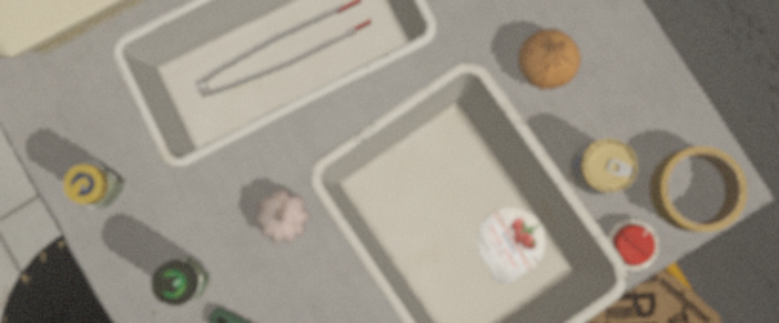

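The crop confirms the five things and agrees with the mask centres. Plan: turn the tool so its wide axis runs along the wall, half close the fingers, and travel at about z 0.27.

Careful with the scale: shifts go in shares of 0.5 m and turns go in shares of 45 degrees. That gives: -0.31 m is -0.62, -0.3 m is -0.6, 45 degrees is 1.

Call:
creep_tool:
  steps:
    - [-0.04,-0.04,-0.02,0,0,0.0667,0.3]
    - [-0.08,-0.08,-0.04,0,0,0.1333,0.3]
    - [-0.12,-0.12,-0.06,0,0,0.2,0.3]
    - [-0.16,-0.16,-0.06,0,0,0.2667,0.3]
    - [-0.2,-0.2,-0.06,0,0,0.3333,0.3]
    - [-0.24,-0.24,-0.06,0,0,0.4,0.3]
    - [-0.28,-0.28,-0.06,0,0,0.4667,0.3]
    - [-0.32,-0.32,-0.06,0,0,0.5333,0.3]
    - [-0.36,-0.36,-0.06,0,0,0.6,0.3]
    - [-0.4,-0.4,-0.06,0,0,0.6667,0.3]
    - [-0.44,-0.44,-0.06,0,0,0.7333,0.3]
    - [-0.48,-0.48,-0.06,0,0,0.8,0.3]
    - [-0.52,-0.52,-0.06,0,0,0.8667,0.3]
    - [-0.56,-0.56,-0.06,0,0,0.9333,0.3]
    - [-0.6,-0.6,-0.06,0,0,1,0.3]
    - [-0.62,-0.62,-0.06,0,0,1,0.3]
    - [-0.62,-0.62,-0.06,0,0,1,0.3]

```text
refused: steps[0]: [-0.04, -0.04, -0.02, 0, 0, 0.0667, 0.3] is not of type 'object' (schema: type "object"). Nothing was moved.
```

The error is about the shape of the input: a list of objects with named fields. Fixing that and sending the same move.

Call:
creep_tool:
  steps:
    - {"dx":-0.04,"dy":-0.04,"dz":-0.02,"wz":0.0667,"aperture":0.3}
    - {"dx":-0.08,"dy":-0.08,"dz":-0.04,"wz":0.1333,"aperture":0.3}
    - {"dx":-0.12,"dy":-0.12,"dz":-0.06,"wz":0.2,"aperture":0.3}
    - {"dx":-0.16,"dy":-0.16,"dz":-0.06,"wz":0.2667,"aperture":0.3}
    - {"dx":-0.2,"dy":-0.2,"dz":-0.06,"wz":0.3333,"aperture":0.3}
    - {"dx":-0.24,"dy":-0.24,"dz":-0.06,"wz":0.4,"aperture":0.3}
    - {"dx":-0.28,"dy":-0.28,"dz":-0.06,"wz":0.4667,"aperture":0.3}
    - {"dx":-0.32,"dy":-0.32,"dz":-0.06,"wz":0.5333,"aperture":0.3}
    - {"dx":-0.36,"dy":-0.36,"dz":-0.06,"wz":0.6,"aperture":0.3}
    - {"dx":-0.4,"dy":-0.4,"dz":-0.06,"wz":0.6667,"aperture":0.3}
    - {"dx":-0.44,"dy":-0.44,"dz":-0.06,"wz":0.7333,"aperture":0.3}
    - {"dx":-0.48,"dy":-0.48,"dz":-0.06,"wz":0.8,"aperture":0.3}
    - {"dx":-0.52,"dy":-0.52,"dz":-0.06,"wz":0.8667,"aperture":0.3}
    - {"dx":-0.56,"dy":-0.56,"dz":-0.06,"wz":0.9333,"aperture":0.3}
    - {"dx":-0.6,"dy":-0.6,"dz":-0.06,"wz":1,"aperture":0.3}
    - {"dx":-0.62,"dy":-0.62,"dz":-0.06,"wz":1,"aperture":0.3}
    - {"dx":-0.62,"dy":-0.62,"dz":-0.06,"wz":1,"aperture":0.3}

```text
time_s: 1.8
position: [0.3817, 0.2227, 0.2711]
tcp_rot: [[-0.497, 0.868, -0.0], [0.868, 0.497, -0.0], [-0.0, -0.0, -1.0]]
force: [0.7, 0.2, 1.2]
opening: 0.298
grasp_force: 0.0
```

```bash
cat >> h.py <<'E'
def go(x,y,z):
    from rig import bot, viewer, workorder, read_state
    s=read_state();R=np.array(s["tcp_rot"]);print(s["time_s"],np.round(s["position"],3),R.round(3).tolist(),np.round(s["joint_positions"],1),"tool delta",(R.T@(np.array([x,y,z])-s["position"])).round(3))
E
python3 -c "from h import *;go(.616,-.136,.27)"
```

```text
1.8 [0.382 0.223 0.271] [[-0.497, 0.868, -0.0], [0.868, 0.497, -0.0], [-0.0, -0.0, -1.0]] [ 15.7  13.6 105.   -0.   61.4 -14.1] tool delta [-0.428  0.025  0.001]
```

```bash
python3 - <<'E'
from rig import bot, viewer, workorder, read_state
import cv2,numpy as np
a=viewer.capture("scene")["color"];b=viewer.capture("top")["color"]
cv2.imwrite("pics/both1.png",cv2.resize(np.hstack([a,b])[:,:,::-1],(800,300),interpolation=cv2.INTER_AREA))
E
```

```text
(no output)
```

View pics/both1.png

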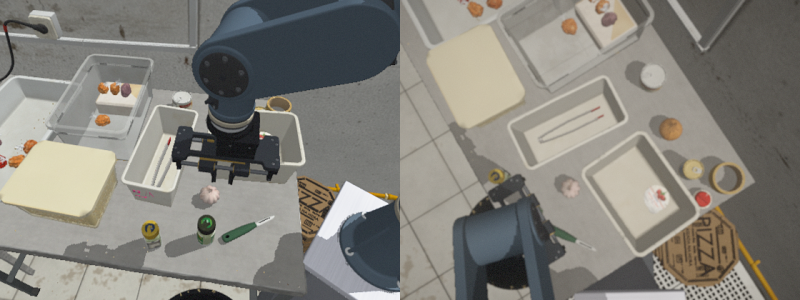

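The arm hangs over the tool plane or to its left, so it keeps clear of the wall. Next I move to a point above the onion, biased a few mm away from the wall.

In the tool's units: -0.421 m is -0.842, -0.13 m is -0.26.

Call:
creep_tool:
  steps:
    - {"dx":-0.04,"aperture":0.3}
    - {"dx":-0.09,"aperture":0.3}
    - {"dx":-0.14,"aperture":0.3}
    - {"dx":-0.2,"dy":0.01,"aperture":0.3}
    - {"dx":-0.26,"dy":0.01,"aperture":0.3}
    - {"dx":-0.32,"dy":0.02,"aperture":0.3}
    - {"dx":-0.38,"dy":0.02,"aperture":0.3}
    - {"dx":-0.44,"dy":0.02,"aperture":0.3}
    - {"dx":-0.5,"dy":0.03,"aperture":0.3}
    - {"dx":-0.56,"dy":0.03,"aperture":0.3}
    - {"dx":-0.62,"dy":0.04,"aperture":0.3}
    - {"dx":-0.68,"dy":0.04,"aperture":0.3}
    - {"dx":-0.73,"dy":0.04,"aperture":0.3}
    - {"dx":-0.77,"dy":0.05,"aperture":0.3}
    - {"dx":-0.8,"dy":0.05,"aperture":0.3}
    - {"dx":-0.82,"dy":0.05,"aperture":0.3}
    - {"dx":-0.836,"dy":0.05,"aperture":0.3}
    - {"dx":-0.842,"dy":0.05,"aperture":0.3}
    - {"dx":-0.842,"dy":0.05,"aperture":0.3}

```text
time_s: 3.8
position: [0.6129, -0.1278, 0.2712]
tcp_rot: [[-0.5, 0.866, -0.0], [0.866, 0.5, 0.0], [0.0, -0.0, -1.0]]
force: [-0.3, 0.2, -0.2]
opening: 0.3
grasp_force: 0.0
```

```bash
python3 -c "from h import *;go(.613,-.13,.133)"
python3 - <<'E'
from rig import bot, viewer, workorder, read_state
import cv2,numpy as np
a=viewer.capture("scene")["color"];b=viewer.capture("top")["color"]
cv2.imwrite("pics/both2.png",cv2.resize(np.hstack([a,b])[:,:,::-1],(800,300),interpolation=cv2.INTER_AREA))
E
```

```text
3.8 [ 0.613 -0.128  0.271] [[-0.5, 0.866, -0.0], [0.866, 0.5, 0.0], [0.0, -0.0, -1.0]] [-22.   28.6  80.    0.   71.5 -52. ] tool delta [-0.002 -0.001  0.138]
```

View pics/both2.png

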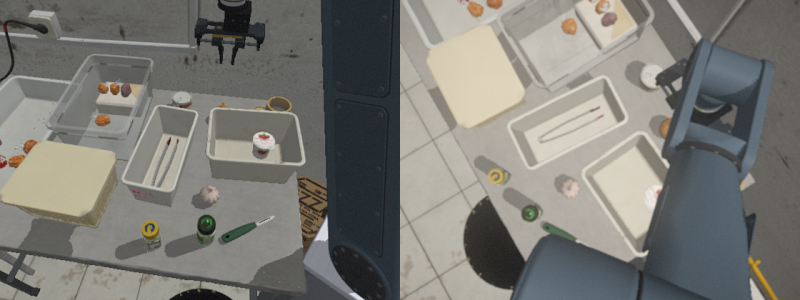

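Both views show the hand hovering over the onion, with the wrist short of the wall. Lowering straight down and holding.

In the tool's units: 0.138 m is 0.276, 0.135 m is 0.27.

Call:
creep_tool:
  steps:
    - {"dz":0.03,"aperture":0.3}
    - {"dz":0.06,"aperture":0.3}
    - {"dz":0.1,"aperture":0.3}
    - {"dz":0.14,"aperture":0.3}
    - {"dz":0.18,"aperture":0.3}
    - {"dz":0.22,"aperture":0.3}
    - {"dz":0.25,"aperture":0.3}
    - {"dz":0.27,"aperture":0.3}
    - {"dz":0.276,"aperture":0.3}
    - {"dz":0.276,"aperture":0.3}

```text
time_s: 4.9
position: [0.613, -0.1279, 0.1333]
tcp_rot: [[-0.5, 0.866, -0.0], [0.866, 0.5, 0.0], [0.0, -0.0, -1.0]]
force: [0.5, 0.6, 0.4]
opening: 0.3
grasp_force: 0.0
```

Call:
creep_tool:
  steps:
    - {"aperture":0.3}
    - {"aperture":0.3}
    - {"aperture":0.3}
    - {"aperture":0.3}
    - {"aperture":0.3}
    - {"aperture":0.3}
    - {"aperture":0.3}
    - {"aperture":0.3}
    - {"aperture":0.3}
    - {"aperture":0.3}
    - {"aperture":0.3}
    - {"aperture":0.3}
    - {"aperture":0.3}
    - {"aperture":0.3}
    - {"aperture":0.3}
    - {"aperture":0.3}
    - {"aperture":0.3}
    - {"aperture":0.3}
    - {"aperture":0.3}
    - {"aperture":0.3}

```text
time_s: 6.9
position: [0.6131, -0.1281, 0.1333]
tcp_rot: [[-0.5, 0.866, 0.0], [0.866, 0.5, -0.0], [-0.0, 0.0, -1.0]]
force: [-0.4, 0.2, -0.1]
opening: 0.3
grasp_force: 0.0
```

```bash
python3 - <<'E'
from h import *
go(.494,-.182,.137)
from rig import bot, viewer, workorder, read_state
import cv2
cv2.imwrite("pics/s3.png",viewer.capture("scene")["color"][:,:,::-1])
E
```

```text
6.9 [ 0.613 -0.128  0.133] [[-0.5, 0.866, 0.0], [0.866, 0.5, -0.0], [-0.0, 0.0, -1.0]] [-22.   37.9  87.1  -0.   55.  -52. ] tool delta [ 0.013 -0.13  -0.004]
```

View pics/s3.png

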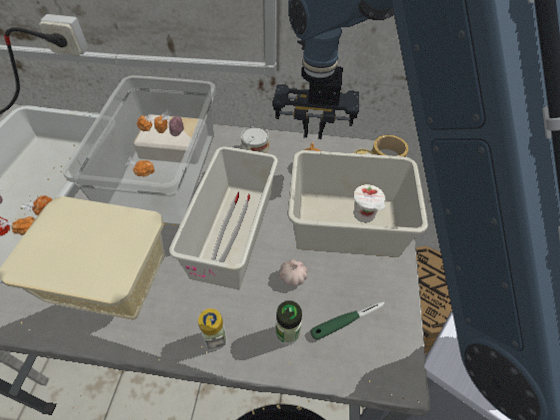

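The fingertips (313,133) sit just above the onion's tip (312,147). Next: raise, move across to the blue tin, lower and hold.

In the tool's units: -0.13 m is -0.26, -0.125 m is -0.25.

Call:
creep_tool:
  steps:
    - {"dz":-0.04,"aperture":0.3}
    - {"dz":-0.09,"aperture":0.3}
    - {"dz":-0.15,"aperture":0.3}
    - {"dz":-0.21,"aperture":0.3}
    - {"dz":-0.25,"aperture":0.3}
    - {"dz":-0.26,"aperture":0.3}
    - {"dx":0.01,"dy":-0.03,"dz":-0.26,"aperture":0.3}
    - {"dx":0.01,"dy":-0.08,"dz":-0.26,"aperture":0.3}
    - {"dx":0.02,"dy":-0.14,"dz":-0.26,"aperture":0.3}
    - {"dx":0.026,"dy":-0.2,"dz":-0.26,"aperture":0.3}
    - {"dx":0.026,"dy":-0.24,"dz":-0.26,"aperture":0.3}
    - {"dx":0.026,"dy":-0.26,"dz":-0.26,"aperture":0.3}
    - {"dx":0.026,"dy":-0.26,"dz":-0.24,"aperture":0.3}
    - {"dx":0.026,"dy":-0.26,"dz":-0.2,"aperture":0.3}
    - {"dx":0.026,"dy":-0.26,"dz":-0.15,"aperture":0.3}
    - {"dx":0.026,"dy":-0.26,"dz":-0.1,"aperture":0.3}
    - {"dx":0.026,"dy":-0.26,"dz":-0.05,"aperture":0.3}
    - {"dx":0.026,"dy":-0.26,"dz":-0.02,"aperture":0.3}
    - {"dx":0.026,"dy":-0.26,"dz":-0.008,"aperture":0.3}
    - {"dx":0.026,"dy":-0.26,"dz":-0.008,"aperture":0.3}

```text
time_s: 8.95
position: [0.494, -0.1812, 0.1358]
tcp_rot: [[-0.5, 0.866, -0.002], [0.866, 0.5, 0.001], [0.002, -0.001, -1.0]]
force: [0.3, -1.2, -0.0]
opening: 0.3
grasp_force: 0.0
```

Call:
creep_tool:
  steps:
    - {"aperture":0.3}
    - {"aperture":0.3}
    - {"aperture":0.3}
    - {"aperture":0.3}
    - {"aperture":0.3}
    - {"aperture":0.3}
    - {"aperture":0.3}
    - {"aperture":0.3}
    - {"aperture":0.3}
    - {"aperture":0.3}
    - {"aperture":0.3}
    - {"aperture":0.3}
    - {"aperture":0.3}
    - {"aperture":0.3}
    - {"aperture":0.3}
    - {"aperture":0.3}
    - {"aperture":0.3}
    - {"aperture":0.3}
    - {"aperture":0.3}
    - {"aperture":0.3}

```text
time_s: 10.95
position: [0.494, -0.1818, 0.1373]
tcp_rot: [[-0.5, 0.866, 0.0], [0.866, 0.5, -0.0], [-0.0, -0.0, -1.0]]
force: [-0.1, 1.1, -0.0]
opening: 0.295
grasp_force: 0.0
```

```bash
python3 - <<'E'
from h import *
go(.387,.263,.165)
E
```

```text
10.95 [ 0.494 -0.182  0.137] [[-0.5, 0.866, 0.0], [0.866, 0.5, -0.0], [-0.0, -0.0, -1.0]] [-32.4  31.5 101.7  -0.   46.8 -62.4] tool delta [ 0.439  0.13  -0.028]
```

In the tool's units: 0.439 m is 0.878, -0.13 m is -0.26.

Call:
creep_tool:
  steps:
    - {"dz":-0.04,"aperture":0.3}
    - {"dz":-0.09,"aperture":0.3}
    - {"dz":-0.15,"aperture":0.3}
    - {"dz":-0.21,"aperture":0.3}
    - {"dz":-0.25,"aperture":0.3}
    - {"dz":-0.26,"aperture":0.3}
    - {"dx":0.04,"dy":0.01,"dz":-0.26,"aperture":0.3}
    - {"dx":0.1,"dy":0.03,"dz":-0.26,"aperture":0.3}
    - {"dx":0.18,"dy":0.06,"dz":-0.26,"aperture":0.3}
    - {"dx":0.26,"dy":0.08,"dz":-0.26,"aperture":0.3}
    - {"dx":0.34,"dy":0.1,"dz":-0.26,"aperture":0.3}
    - {"dx":0.42,"dy":0.12,"dz":-0.26,"aperture":0.3}
    - {"dx":0.5,"dy":0.15,"dz":-0.26,"aperture":0.3}
    - {"dx":0.58,"dy":0.17,"dz":-0.26,"aperture":0.3}
    - {"dx":0.66,"dy":0.2,"dz":-0.26,"aperture":0.3}
    - {"dx":0.74,"dy":0.22,"dz":-0.26,"aperture":0.3}
    - {"dx":0.8,"dy":0.24,"dz":-0.26,"aperture":0.3}
    - {"dx":0.85,"dy":0.25,"dz":-0.26,"aperture":0.3}
    - {"dx":0.878,"dy":0.26,"dz":-0.26,"aperture":0.3}
    - {"dx":0.878,"dy":0.26,"dz":-0.26,"aperture":0.3}

```text
time_s: 12.95
position: [0.3843, 0.2648, 0.2657]
tcp_rot: [[-0.503, 0.864, -0.004], [0.864, 0.503, -0.001], [0.001, -0.004, -1.0]]
force: [-1.0, -0.1, 0.6]
opening: 0.299
grasp_force: 0.0
```

```bash
python3 - <<'E'
from h import *
go(.387,.263,.165)
from rig import bot, viewer, workorder, read_state
import cv2
cv2.imwrite("pics/s4.png",viewer.capture("scene")["color"][:,:,::-1])
E
```

```text
12.95 [0.384 0.265 0.266] [[-0.503, 0.864, -0.004], [0.864, 0.503, -0.001], [0.001, -0.004, -1.0]] [ 20.8  16.2 102.2   0.   61.9  -9.4] tool delta [-0.003  0.002  0.101]
```

View pics/s4.png

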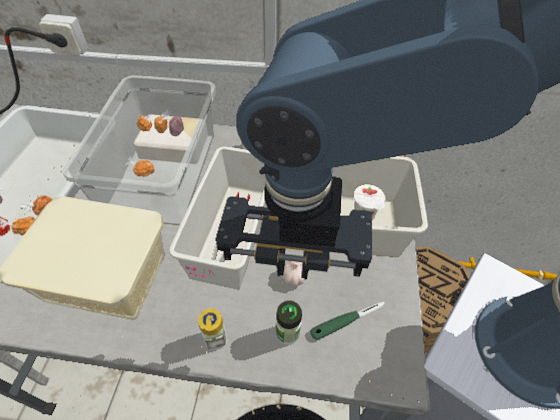

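The hand hovers above the black-capped jar (289,310) and the garlic and gold jar stand undisturbed. Now I lower and hold.

In the tool's units: 0.1 m is 0.2, 0.095 m is 0.19.

Call:
creep_tool:
  steps:
    - {"dz":0.03,"aperture":0.3}
    - {"dz":0.07,"aperture":0.3}
    - {"dz":0.12,"aperture":0.3}
    - {"dz":0.16,"aperture":0.3}
    - {"dz":0.19,"aperture":0.3}
    - {"dz":0.2,"aperture":0.3}
    - {"dz":0.2,"aperture":0.3}

```text
time_s: 13.7
position: [0.3863, 0.2624, 0.1664]
tcp_rot: [[-0.499, 0.867, -0.003], [0.867, 0.499, -0.001], [0.0, -0.003, -1.0]]
force: [-0.3, -0.4, 0.2]
opening: 0.301
grasp_force: 0.0
```

Call:
creep_tool:
  steps:
    - {"aperture":0.3}
    - {"aperture":0.3}
    - {"aperture":0.3}
    - {"aperture":0.3}
    - {"aperture":0.3}
    - {"aperture":0.3}
    - {"aperture":0.3}
    - {"aperture":0.3}
    - {"aperture":0.3}
    - {"aperture":0.3}
    - {"aperture":0.3}
    - {"aperture":0.3}
    - {"aperture":0.3}
    - {"aperture":0.3}
    - {"aperture":0.3}
    - {"aperture":0.3}
    - {"aperture":0.3}
    - {"aperture":0.3}
    - {"aperture":0.3}
    - {"aperture":0.3}

```text
time_s: 15.7
position: [0.3871, 0.2634, 0.1672]
tcp_rot: [[-0.5, 0.866, -0.0], [0.866, 0.5, -0.0], [0.0, -0.0, -1.0]]
force: [-0.3, -0.4, 0.3]
opening: 0.298
grasp_force: 0.0
```

```bash
python3 - <<'E'
from h import *
go(.387,.263,.165)
from rig import bot, viewer, workorder, read_state
import cv2
cv2.imwrite("pics/s5.png",viewer.capture("scene")["color"][:,:,::-1])
E
```

```text
15.7 [0.387 0.263 0.167] [[-0.5, 0.866, -0.0], [0.866, 0.5, -0.0], [0.0, -0.0, -1.0]] [ 20.5  25.1 108.4  -0.   46.4  -9.5] tool delta [-0.    -0.     0.002]
```

View pics/s5.png

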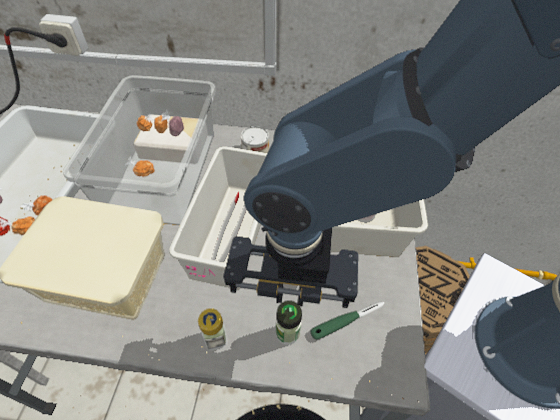

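The fingers straddle (289,297), just above the black cap (289,310), and nothing has moved. Handing in.

```bash
python3 -c "from rig import bot, viewer, workorder, read_state;print(workorder.hand_in())"
```

```text
the job is handed in; nothing more can be done
None
```

I pointed at the onion, then the blue tin, then the black-capped jar, about two seconds each, and handed in while still over the jar; I saw no contact and nothing moved, but the hand-in returned no verdict.

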